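# Pop the old fuel filter out of its spring clip into the drip tray

### The arm

A 7-joint arm with a two-finger parallel gripper is mounted at the origin on the work surface. World frame = base frame: x ahead of the robot, y to its left, z up, the work surface at z = 0. Lengths are in m, angles in degrees, forces in N, time in s.
With the tool pointing down it reaches from about 0.35 to 0.775 m from the base axis. Payload 3.1 kg.
Tool frame: the origin (TCP) lies on the centre line of the jaws, within the pads' length; the fingertips stand 17 mm ahead of it and the grasp point (between the pads) lies 2 mm behind it (robot.tip_reach is the distance from the TCP to the fingertips, in m); z points along the fingers, y is the line along which they close (so a half turn about z gives the same grasp; the last joint's range is limited). The gripper opens to 85 mm and grips with 20 to 120 N. Pads are 22 mm wide; open, the fingers measure 114 mm over their backs; the gripper's body (76 mm by 85 mm) begins 54 mm behind the grasp point. The pads swing forward as they close: fully open they stand 13 mm farther back than shut.
Start: joints at [-73.551, 17.813, 0.802, 86.603, -0.252, 75.585, -1.558], TCP at [0.178, 0.521, 0.248] pointing down, gripper open.
Joint ranges: [-154.91, 154.91], [-16.99, 109.72], [-72.82, 74.43], [7.12, 147.25], [-82.49, 262.49], [11.32, 116.49], [-174.64, 174.64]. Speed limits (degrees/s): [159.86, 159.86, 180, 180, 180, 180, 180].

### API

Orientations are given as [roll, pitch, yaw] about the fixed x, y, z axes, in that order (R = Rz(yaw) Ry(pitch) Rx(roll)).
In Python, from station import robot, fingers, vision, workorder, recognise gives the robot as it stands. Calls block until the motion is done:
- robot.move_to(position, orientation): joint-space move of the TCP to a pose.
- robot.line_to(position, orientation=None, velocity=0.15, f_stop=None): straight line of the TCP; orientation=None keeps the orientation; velocity is the mean speed in m/s. With f_stop (N) it stops when the force on the tool has changed by that much, and returns True; else False.
- robot.move_j(angles): joint-space move.
- fingers.gripper_to(opening, force=None): opening from 0.0 (shut) to 1.0 (fully open); force is the grip in N (None keeps the last); returns when the fingers have stopped.
- robot.pause(seconds).
- robot.inverse_kinematics(position, orientation): joint angles nearest the present ones, or None.
- vision.grab_frame(name): name is "side" or "top" or "wrist"; returns the picture (400x640x3 uint8, red, green, blue); there is no depth.
- vision.calibration(name): a dict with "mtx" (3x3 intrinsics, pixels), "extrinsics" (4x4, takes a point from world to camera coordinates); the wrist camera has in their place "T_tool_cam" (4x4, takes a point from camera to tool coordinates, whose origin is the TCP and whose axes are the flange's). Camera axes: x right, y up, looking along -z (the intrinsics and any distortion apply to the point x, -y, -z); pixel columns grow to the right and rows downward; lengths in m; the calibration is good to about 2 mm. A picture is of the moment at which its call begins: read the wrist's pose just before it. calibration takes no time and is no camera call.
A pose or a line that the arm cannot do raises robot.PlanningError and nothing moves.
- workorder.close_job(): hands the job in; it is judged then, once.
Trained networks look in the newest picture that a camera, given by its name, has taken for a name from the list of things; names that differ only in an ending like _2 or _b are one class to them, and where a whole thing is asked for, a point or a joint stands for the part that bears it (a point fixed in the world has none). Each returns a list of dicts, best first, with "p" (0 to 1); they miss things now and then, are a little off and sometimes report something else, mostly with a low value. They report only what shows in the picture. A call takes as long as a camera call. They do not tell look-alikes from the thing itself.
- recognise(label, camera): "rect" ([centre column, centre row, width, height] in pixels, round what is visible of it).
Readings, each from a call of its own:
- robot.current_time_s(): time.
- robot.current_joint_positions(): joint angles.
- robot.current_dq(): joint speeds.
- robot.current_joint_torque(): joint torques, N m.
- robot.current_tool_pos(): TCP position.
- robot.current_eef_rot(): TCP orientation.
- robot.current_contact_force(): force on the tool from outside, world axes, zero at the start.
- robot.current_torque(): the same for the moment, N m.
- robot.current_finger_gap(): opening from 0.0 (shut) to 1.0 (fully open).
- robot.current_gripper_force(): force on a finger pad.
Only numpy, scipy, OpenCV 4.12 (cv2) and the standard library are available. Lean on these libraries where they do the work, as an engineer would, in place of code of your own. Each camera call takes 0.05 s, during which the arm holds its last target. There are 200 camera calls.

### The job

Take the old fuel filter off the cylinder head without letting it touch the bench: first slide the drip tray in under the filter, square to the head, until it meets the two wooden bearers, then push the filter out through the open side of its spring clip so that it drops into the tray. Leave the filter lying flat in the tray, with the tray still in place under the clip, and leave the carton, the piston and the spanner where they are.

Things in the scene. Friction and masses are not known exactly. Their poses are not given: they have to be found in the camera images.
- head: green cast cylinder head, fixed, on two wooden bearers; a bracket on its side carries the spring clip. Origin on the bench straight below the clip's centre; z up, -x the way the clip's mouth opens, y along head and filter. In this frame, mm: casting x 92 to 218, y -137 to 137, z 28 to 98; valve springs on it up to z 131 (x 144 to 171); port flanges and bolts on its face reach out to x 82.
- gap (a point): point in the middle of the free gap behind the filter, at head x 62, y 0, z 83 mm, on top of the bracket arm (head's axes). The gap, from the filter's back (x 36) to the casting (x 92), is open from above on both sides of the arm; the arm fills |y| < 16, z 63 to 83 and holds the clip's back.
- bearer_stop (a point): point on the bench midway between the ends of the two bearers, at head x 45, y 0, z 0 mm (head's axes). The bearers, wood, 45 mm wide (along y), 28 mm high, centred at y +95 and -95, stick out from under the head to x 45: their ends are the stop for the tray.
- clip_centre (a point): centre of the spring clip, 80 mm above the bench; head's axes. Two sprung dark steel jaws, 3 mm thick, 30 mm wide (|y| < 15), wrap the filter above and below from the back to 58 degrees from the mouth's middle, lips flared; 41 mm high each way, x -31 to 43 mm. Pushed to -x, the filter meets up to 12 to 20 N in the first 10 mm, snaps free at 20 to 30 mm and drops by about 50 mm.
- filter: in-line fuel filter: plain aluminium canister 72 mm in diameter, 110 mm long, a 12 mm pipe stub 20 mm long on each end (150 mm over all), about 0.25 kg. Origin at its middle, its y along its axis. At the start it is clipped level, axis along the head's y, underside 44 mm above the bench; about 40 mm of canister is bare at each end of the clip.
- tray: open steel drip tray, 200 mm (its x) by 240 mm (its y), 20 mm high, walls and floor 3 mm, about 0.5 kg, loose on the bench before the clip's mouth. Origin at the centre of its underside; its +x side faces the head and goes against the bearers (its origin is then at head x -55 mm). It passes under the filter and clip with nearly 20 mm to spare.
- table: the steel bench top, z = 0
- carton: closed cardboard carton of the new filter, 80 x 80 x 130 mm high, a bystander beside the tray; origin under its middle
- piston: aluminium piston standing on the bench, 74 mm in diameter, 60 mm high, a bystander; origin under its middle
- spanner: steel spanner 190 mm long, under 15 mm high, lying on the bench some 10 cm or more beyond the tray's outer (-x) side, a bystander; long axis x
Things that resemble listed ones, but are neither listed nor needed, are in the scene too. Leave any black or blue look-alike of the filter alone.

How it is judged:
By the outcome, as a careful person would: the job done as asked, in the order asked, and still so for the second after the job is handed in, with the robot touching nothing.
It also fails if it takes over 42 s, if anything falls off the work surface, if the arm or the gripper's body presses on something with over 40 N, if the wrist force passes 120 N, or if a joint passes its speed limit or range.

## Working session

There is one attempt and no reset: what is moved stays moved. The work goes in short steps, each a Python script; the robot and the scene stay as the last script left them, time stands still between calls to the robot, and variables do not carry over. Pictures are saved under pics/ and viewed, at most 10 in all, crops included, and the job is handed in when it is done.

```bash
mkdir -p pics; ls; python3 - <<'E'
from station import robot, fingers, vision, workorder, recognise
import cv2,numpy as np
ims=[]
for c in ("top","side"):
    im=vision.grab_frame(c); cv2.imwrite(f"pics/{c}0.png",im[:,:,::-1])
    k=vision.calibration(c); print(c,{a:np.round(b,4).tolist() if not isinstance(b,str) else b for a,b in k.items()})
    for l in ("head","filter","tray","clip_centre","carton","piston","spanner"):
        print(l,[(round(d["p"],2),np.round(d["rect"]).astype(int).tolist()) for d in recognise(l,c)][:4])
print(robot.current_time_s(),vision.calibration("wrist"))
E
```

```text
pics
top {'mtx': [[389.9228, 0.0, 317.2742], [0.0, 389.9228, 196.3322], [0.0, 0.0, 1.0]], 'extrinsics': [[0.0055, -0.9996, -0.0275, 0.0771], [0.9939, 0.0024, 0.1099, -0.4926], [-0.1098, -0.0279, 0.9936, -1.0974], [0.0, 0.0, 0.0, 1.0]]}
head [(0.93, [246, 212, 96, 104])]
filter [(0.84, [208, 132, 37, 48]), (0.79, [286, 210, 29, 52]), (0.79, [239, 310, 34, 57]), (0.68, [288, 85, 49, 33])]
tray [(0.9, [357, 218, 83, 92])]
clip_centre [(0.63, [244, 213, 100, 101])]
carton [(0.81, [288, 133, 37, 40])]
piston [(0.81, [334, 141, 30, 26])]
spanner [(0.81, [427, 200, 16, 58]), (0.35, [288, 132, 35, 44])]
side {'mtx': [[514.4659, 0.0, 320.5175], [0.0, 514.4659, 188.867], [0.0, 0.0, 1.0]], 'extrinsics': [[0.8584, -0.5129, -0.0004, -0.4066], [0.3246, 0.5427, 0.7747, -0.2501], [-0.3972, -0.6652, 0.6323, -1.3137], [0.0, 0.0, 0.0, 1.0]]}
head [(0.84, [263, 160, 100, 74])]
filter [(0.91, [386, 146, 37, 31]), (0.83, [186, 190, 42, 31]), (0.78, [286, 175, 44, 33]), (0.73, [318, 125, 43, 20])]
tray [(0.82, [316, 235, 105, 80]), (0.4, [366, 188, 24, 33])]
clip_centre [(0.56, [262, 160, 95, 76])]
carton [(0.8, [344, 158, 34, 53])]
piston [(0.66, [366, 187, 23, 35])]
spanner [(0.82, [371, 276, 65, 34])]
0.8 {'mtx': array([[293.29597769,   0.        , 316.47514067],
       [  0.        , 293.29597769, 200.31333661],
       [  0.        ,   0.        ,   1.        ]]), 'T_tool_cam': array([[-4.31513547e-04,  9.51472063e-01,  3.07734833e-01,
         7.89498106e-02],
       [ 9.99999882e-01,  4.79411543e-04, -8.00468188e-05,
         1.47360032e-04],
       [-2.23693943e-04,  3.07734762e-01, -9.51472157e-01,
        -1.24280779e-01],
       [ 0.00000000e+00,  0.00000000e+00,  0.00000000e+00,
         1.00000000e+00]])}
```

```bash
python3 - <<'E'
import cv2,numpy as np
t=cv2.imread("pics/top0.png")[60:350,180:470]; cv2.imwrite("pics/topc.png",cv2.resize(t,None,fx=2,fy=2,interpolation=cv2.INTER_CUBIC))
t=cv2.imread("pics/side0.png")[90:320,150:440]; cv2.imwrite("pics/sidec.png",cv2.resize(t,None,fx=2.6,fy=2.6,interpolation=cv2.INTER_CUBIC))
E
```

```text
(no output)
```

View pics/topc.png

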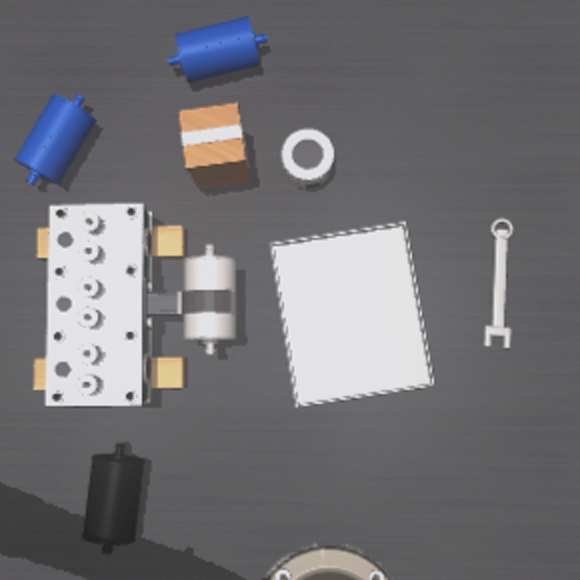

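View pics/sidec.png

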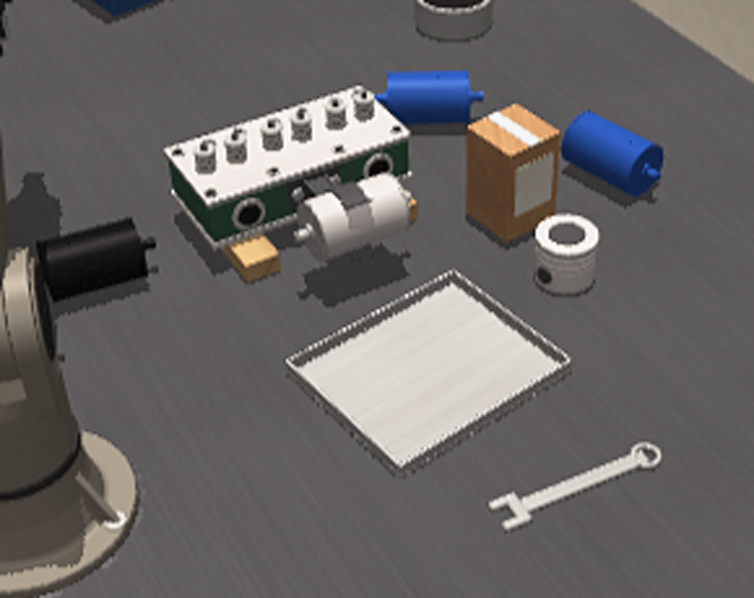

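The two pictures show these things, in top-crop pixels:
- **Filter:** the aluminium canister sits in the dark clip at crop (210,300), full image (285,210).
- **Look-alikes:** two blue ones at (55,140) and (218,48), and a black one at (115,495). Only the aluminium one is clipped to the head, so that is the one to take.
- **Tray:** corners at about (272,243), (405,222), (433,384) and (297,406), so it is turned by about 9°.
- **Bearers:** the ends are at column ~185, rows 240 and 372.

```bash
cat > h.py <<'E'
import numpy as np, cv2
from scipy.optimize import least_squares
from station import robot, fingers, vision, workorder, recognise
def px2w(uv,z,cam="top",E=None):
    k=vision.calibration(cam); K=k["mtx"]
    if E is None: E=k["extrinsics"]
    Ti=np.linalg.inv(E); uv=np.atleast_2d(uv).astype(float)
    d=np.c_[(uv[:,0]-K[0,2])/K[0,0],-(uv[:,1]-K[1,2])/K[1,1],-np.ones(len(uv))]@Ti[:3,:3].T
    o=Ti[:3,3]; s=(np.reshape(z,-1)-o[2])/d[:,2]
    return o+d*s[:,None]
def fit(local,w):   # rigid 2D: returns x,y,yaw(rad), residuals
    l=np.array(local,float); w=np.array(w)[:,:2]
    def f(p):
        c,s=np.cos(p[2]),np.sin(p[2]); return (l@np.array([[c,s],[-s,c]])+p[:2]-w).ravel()
    best=min((least_squares(f,[*w.mean(0),a]) for a in np.arange(4)*np.pi/2),key=lambda r:r.cost)
    return best.x,best.fun.reshape(-1,2)
E
python3 - <<'E'
from h import *
c=lambda a: np.array(a)/2+[180,60]-.25
th=px2w(c([(50,205),(143,205),(145,405),(46,405),(186,226),(186,255),(186,357),(186,388)]),[.098]*4+[.028]*4)
loc=[(.218,.137),(.218,-.137),(.092,-.137),(.092,.137)]
loc=[(.218,-.137),(.092,-.137),(.092,.137),(.218,.137)]
# image up = world +x ; head y = -world x expected
loc+= [(.045,-.1175),(.045,-.0725),(.045,.0725),(.045,.1175)]
p,r=fit(loc,th); print("head",p[:2],np.degrees(p[2]),"\n",np.round(r*1000,1).tolist())
tt=px2w(c([(272,243),(405,222),(433,384),(297,406)]),.02)
q,r=fit([(.1,-.12),(-.1,-.12),(-.1,.12),(.1,.12)],tt); print("tray",q[:2],np.degrees(q[2]),np.round(r*1000,1).tolist())
print("filter",px2w(c([(210,302)]),.116))
for n,uv,z in (("carton",(212,135),.13),("piston",(307,155),.06)): print(n,px2w(c([uv]),z))
print(px2w(c([(502,220),(497,345)]),.01))
E
```

```text
head [0.44555644 0.16349978] 91.1657405599978 
 [[-0.2, -3.5], [2.4, -0.7], [-0.4, 3.0], [-2.0, -4.2], [1.0, 1.6], [-1.4, 1.5], [0.9, 1.2], [-0.2, 1.1]]
tray [ 0.43594974 -0.03142067] 99.09489204082423 [[1.2, 2.4], [1.6, -1.3], [-1.7, -2.5], [-1.0, 1.5]]
filter [[0.44384094 0.1627173  0.116     ]]
carton [[0.6672602  0.16175144 0.13      ]]
piston [[0.65822513 0.03349079 0.06      ]]
[[ 0.57350315 -0.25293324  0.01      ]
 [ 0.39091727 -0.24098487  0.01      ]]
```

```bash
cat >> h.py <<'E'
HX,HY,HA=0.4455,0.1635,np.radians(91.17)
def H(x,y,z):
    c,s=np.cos(HA),np.sin(HA); return [HX+c*x-s*y,HY+s*x+c*y,z]
def st(m=""): print(m,np.round(robot.current_time_s(),2),np.round(robot.current_tool_pos(),4),np.round(robot.current_eef_rot(),1),np.round(robot.current_contact_force(),1),round(robot.current_finger_gap(),3))
def look(cam,name):
    cv2.imwrite(f"pics/{name}.png",vision.grab_frame(cam)[:,:,::-1])
E
python3 - <<'E'
from h import *
st("start")
a=np.radians(99.09); w=np.array([.436,-.0314])-.0985*np.array([np.cos(a),np.sin(a)])
print(w)
robot.move_to([*w,.15],[180,0,9.1]); st("above")
fingers.gripper_to(.4,force=60)
look("wrist","w1"); 
robot.line_to([*w,.027],velocity=.12,f_stop=8) and print("TOUCH"); st("down")
fingers.gripper_to(0.0,force=60); st("grip"); print(robot.current_gripper_force())
E
```

```text
start 0.8 [0.1775 0.5206 0.2483] [180.   -0.  161.2] [ 0.6 -0.  -0.6] 1.004
[ 0.45156159 -0.12866298]
above 3.32 [ 0.4521 -0.1274  0.1499] [-180.    -0.     9.3] [ 0.5 -0.3  0.3] 1.001
down 5.1 [ 0.4522 -0.129   0.0276] [ 1.8e+02 -1.0e-01  9.1e+00] [-0.2 -0.2  0.9] 0.398
grip 5.51 [ 0.4521 -0.1288  0.0277] [ 1.8e+02 -1.0e-01  9.1e+00] [-0.5 -0.3  5.4] 0.015
53.096158504486084
```

View pics/w1.png

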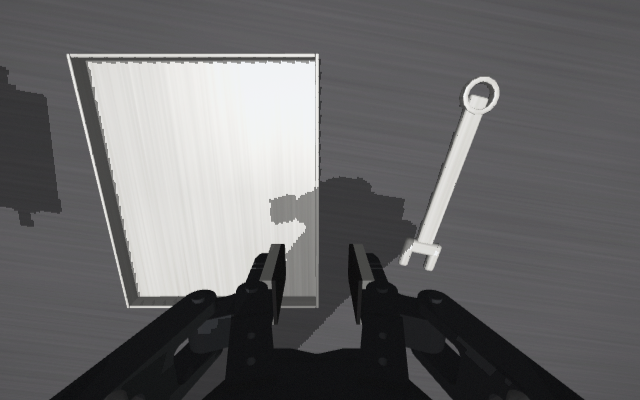

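The wrist view shows the tray's outer wall at column 318, midway between the fingers. They now hold it with 53 N, so I can square the tray and slide it in.

```bash
python3 - <<'E'
from h import *
robot.line_to(H(-.1835,0,.027),[180,0,1.17],velocity=.1); st("squared"); print(robot.current_gripper_force())
print(robot.line_to(H(-.1455,0,.027),[180,0,1.17],velocity=.04,f_stop=15)); st("stop")
p=np.array(robot.current_tool_pos()); c,s=np.cos(HA),np.sin(HA); d=p[:2]-[HX,HY]; print("head frame",c*d[0]+s*d[1],-s*d[0]+c*d[1])
look("top","t2"); look("side","s2")
for n in("t2","s2"): pass
a=cv2.resize(cv2.imread("pics/t2.png")[130:290,200:400],None,fx=4,fy=3.6); cv2.imwrite("pics/t2c.png",cv2.resize(cv2.imread("pics/t2.png")[140:290,200:400],None,fx=4,fy=4,interpolation=cv2.INTER_CUBIC))
E
```

```text
squared 6.74 [ 0.4502 -0.0208  0.0276] [ 1.799e+02 -1.000e-01  1.200e+00] [ 0.3 -4.1  6. ] 0.013
53.45548331737518
False
stop 7.84 [0.449  0.0124 0.0276] [ 1.795e+02 -1.000e-01  9.000e-01] [ -0.4 -11.6   6.2] 0.013
head frame -0.1511277331063643 -0.00042860765205245946
```

View pics/t2c.png

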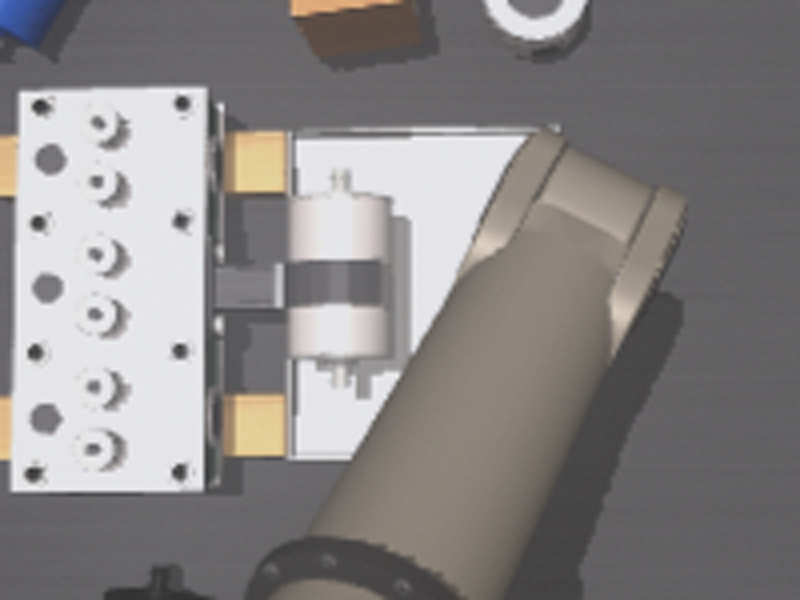

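The tray's +x edge meets both bearer ends at crop column ~290, rows 160 and 425. It is square to the head and centred under the filter. Next I release it and go to the gap with the fingers straddling the arm.

```bash
python3 - <<'E'
from h import *
fingers.gripper_to(.4); 
p=robot.current_tool_pos(); robot.line_to([p[0],p[1],.20],velocity=.2); st("up")
for yaw in (-88.83,91.17):
    q=robot.inverse_kinematics(H(.061,0,.078),[180,0,yaw]); print(yaw,None if q is None else np.round(q,1))
robot.move_to(H(.061,0,.20),[180,0,-88.83]); fingers.gripper_to(.6); st("over gap")
look("wrist","w3"); look("top","t3"); 
E
```

```text
up 9.38 [0.4472 0.0193 0.1991] [1.8e+02 1.0e-01 1.2e+00] [-0.8 -0.7  0.5] 0.401
-88.83 [ -78.4   40.4   71.8  109.4  -43.3   63.7 -167.9]
91.17 [-56.6  24.4  35.7 108.7 -17.7  52.4 -11.2]
over gap 12.76 [0.4442 0.2245 0.2   ] [180.   -0.  -88.8] [ 0.4 -0.7  0.1] 0.6
```

View pics/w3.png

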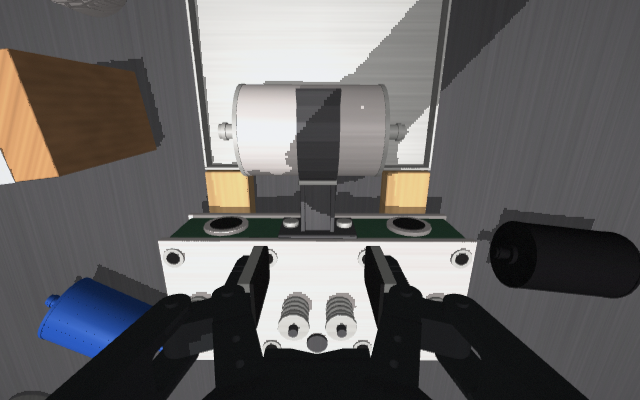

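The wrist view shows the arm at column 317, centred between the fingers. The filter is still in the clip, and both bearers are flush with the tray edge at row ~168. Before going down I'll check the casting edge (row 240) and the tray edge numerically.

```bash
python3 - <<'E'
from h import *
from scipy.spatial.transform import Rotation as R
T=np.eye(4); T[:3,:3]=R.from_euler("xyz",robot.current_eef_rot(),degrees=True).as_matrix(); T[:3,3]=robot.current_tool_pos()
E=np.linalg.inv(T@vision.calibration("wrist")["T_tool_cam"])
uv=[(159,240),(476,241),(300,232),(335,232),(205,169),(431,169),(236,130),(388,130)]
w=px2w(uv,[.098,.098,.083,.083,.02,.02,.08,.08],"wrist",E)
c,s=np.cos(HA),np.sin(HA); d=w[:,:2]-[HX,HY]
for u,a,b in zip(uv,c*d[:,0]+s*d[:,1],-s*d[:,0]+c*d[:,1]): print(u,round(a*1000,1),round(b*1000,1))
for x in (.061,.045,.03,.01):
    q=robot.inverse_kinematics(H(x,0,.078),[180,0,-88.83]); print(x,None if q is None else np.round(q,1))
print(np.round(robot.current_joint_positions(),1))
E
```

```text
(159, 240) 90.8 -133.7
(476, 241) 92.0 135.6
(300, 232) 90.2 -14.9
(335, 232) 90.3 16.5
(205, 169) 46.1 -117.5
(431, 169) 46.3 120.8
(236, 130) 1.2 -65.4
(388, 130) 1.3 58.1
0.061 [ 12.1  32.5 -55.  106.2  31.3  57.9 125.1]
0.045 [ 14.3  31.8 -55.2 107.2  30.9  57.4 126.8]
0.03 [ 16.4  31.2 -55.5 108.1  30.6  57.  128.5]
0.01 [ 19.2  30.5 -55.8 109.2  30.2  56.5 130.8]
[ 17.6  24.6 -61.5  97.5  22.6  71.7 132.1]
```

```bash
python3 - <<'E'
from h import *
print(robot.line_to(H(.061,0.001,.078),velocity=.1,f_stop=6)); st("down")
E
```

```text
False
down 14.22 [0.4437 0.2249 0.0787] [-179.9    0.   -88.8] [ 0.2 -0.1  1.5] 0.597
```

```bash
python3 - <<'E'
from h import *
for x in (.044,.036,.028,.022,.016,.010):
    robot.line_to(H(x,0.001,.078),velocity=.04); st(x)
look("wrist","w4"); look("side","s4")
cv2.imwrite("pics/c4.png",np.vstack([cv2.imread("pics/w4.png")[:250],cv2.resize(cv2.imread("pics/s4.png")[110:285,180:460],(640,350))]))
E
```

```text
0.044 14.8 [0.4437 0.2114 0.0789] [-179.9    0.5  -88.7] [ 0.   7.3 -2.4] 0.6
0.036 15.15 [0.444  0.209  0.0805] [-179.7    1.   -88.6] [-1.2 14.8 -0.4] 0.599
0.028 15.5 [0.4448 0.2    0.0807] [-179.7    0.9  -88.6] [-0.6 11.7  2.7] 0.599
0.022 15.8 [0.4444 0.1852 0.0784] [-179.9    0.   -88.8] [0.1 0.5 0.8] 0.601
0.016 16.1 [0.444  0.1778 0.0775] [ 1.799e+02 -1.000e-01 -8.890e+01] [ 0.3 -0.3  0. ] 0.605
0.01 16.4 [0.4443 0.1729 0.0779] [180.   -0.  -88.9] [-0.   0.4  0. ] 0.595
```

View pics/c4.png

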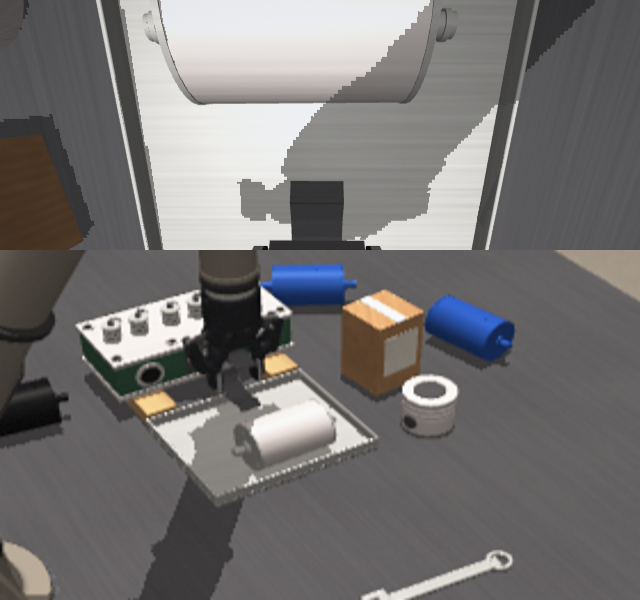

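The filter has snapped out and lies in the tray. I'll retreat straight up and check that it is at rest.

```bash
python3 - <<'E'
from h import *
p=robot.current_tool_pos(); robot.line_to([p[0],p[1],.22],velocity=.15); robot.line_to(H(.10,0,.24),velocity=.2); st("up")
for i in range(3):
    look("side",f"s5{i}"); print([np.round(d["rect"],1).tolist() for d in recognise("filter","side") if 250<d["rect"][0]<345]); robot.pause(.8)
look("top","t5"); st()
a=cv2.resize(cv2.imread("pics/t5.png")[110:270,200:400],(400,320)); b=cv2.resize(cv2.imread("pics/s52.png")[110:285,200:400],(400,320))
cv2.imwrite("pics/c5.png",cv2.resize(np.hstack([a,b]),(800,340)))
E
```

```text
up 18.21 [0.4433 0.2624 0.239 ] [ 1.799e+02 -1.000e-01 -8.880e+01] [ 0.7 -1.1 -0.2] 0.599
[[299.6, 197.7, 42.4, 33.8], [317.1, 125.7, 38.1, 16.8]]
[[297.9, 198.1, 43.4, 32.9], [316.2, 125.3, 38.1, 21.2]]
[[316.1, 126.2, 39.7, 19.4], [299.7, 197.2, 41.6, 32.7]]
 20.96 [0.4434 0.2635 0.24  ] [-180.     0.   -88.8] [-0.1  0.1 -0. ] 0.598
```

View pics/c5.png

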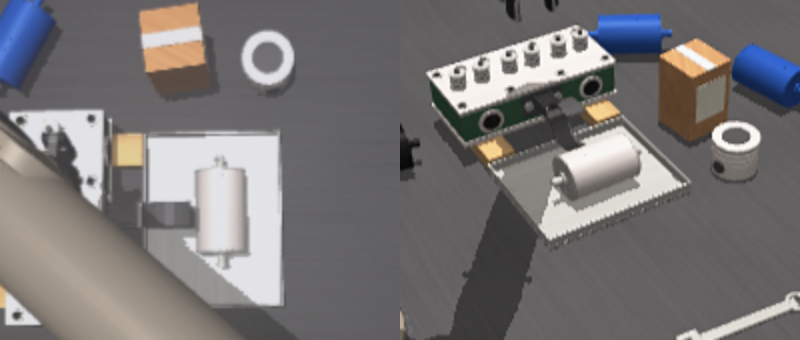

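The filter lies flat and at rest at left-panel (220,212), and its position is steady across three frames. The tray edge at column 146 is against the bearers and square to the head. The carton, piston and spanner have not moved.

```bash
python3 -c "
from station import workorder
print(workorder.close_job())"
```

```text
the job is handed in; nothing more can be done
None
```

I handed the job in at about 21 s: the filter lies flat in the drip tray, the tray is square against both bearers under the clip, and the carton, piston and spanner were left where they stood.

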